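# Set the board clamp with its turnbuckle and prove it with the gauge

### The job

Turn the spoked middle body of the clamp's turnbuckle so that both jaws draw in together until the gap between them is 13 mm, give or take 2 mm. Only then lift the thin-bladed gauge out of its stand and put its blade upright down into the gap, wholly between the jaws, until its shoulders rest on the jaw tops, and leave it there. Leave the thick gauge and everything else on the bench where it is.

Things in the scene. Friction and masses are not known exactly. Their poses are not given: they have to be found in the camera images.
- clamp: Twin-jaw clamp bolted to the bench, grey base plate 12 mm thick spanning x -73..163, y -125..125 mm. Origin: on the bench, under the middle of the turnbuckle; y runs along the turnbuckle, x points from it to the jaw gap, z up. Two aluminium jaw parts: end block on the turnbuckle axis (x -22..22 mm, inner face 60 mm further out than its jaw face, top 96 mm up) and an arm to the jaw.
- sleeve (a joint): Turn (rad) of the turnbuckle's middle body. Grows as the upper spokes go towards the clamp's +x (the jaws), which draws both jaws in: gap = 40 mm - 12 mm x value/(2 pi), 6 mm per jaw a turn. One spoke points straight up at every multiple of pi/2. Stays where left; turning takes 0.2 N m (4 to 8 N on a spoke). Starts at a gap of 21 to 29 mm; end stop at 6 mm.
- sleeve_mid (a point): Middle of the turnbuckle's middle body, on its axis, 78 mm above the bench; axes as the clamp. Dark steel sleeve 32 mm in diameter, 90 mm long along y; at this point a collar 40 mm in diameter, 30 mm wide, with four round spokes 12 mm thick, 90 degrees apart, reaching 58 mm from the axis, in the plane y = 0. Can be turned by pushing the upper spoke with shut fingers, again and again.
- gap_top (a point): Middle of the gap between the jaws, level with the jaw tops (70 mm above the bench), 120 mm in the clamp's +x from the turnbuckle axis; axes as the clamp. Jaws: x 90..150 mm of the clamp, undersides 18 mm above the bench. Their flat faces look at each other across the clamp's y = 0 and always stay equally far from it.
- jaw_l_face (a point): Top edge, at mid-length (60 mm long along x), of the face of the jaw on the clamp's +y side; the gap is its distance from jaw_r_face.
- jaw_r_face (a point): The same point on the jaw on the clamp's -y side.
- thin_gauge: Steel plate gauge with the thin blade, upright in its stand at the start. Origin: centre of the blade's lower end; z up, y across the thickness, x along the width. Blade 36 wide (x), 10 thick (y; 6 in the lowest 8 mm), 50 mm long; cross-shoulder 36 (x) x 40 (y) mm, z 50..58 mm; grip plate above it 36 wide, 10 thick, z 58..104 mm. 0.1 to 0.2 kg. A half turn about z makes no difference.
- shoulder (a point): Centre of the underside of the thin gauge's cross-shoulder, 50 mm above the blade's lower end; axes as the gauge.
- thick_gauge: Second steel plate gauge, same form but with blade and grip plate 22 mm thick; not to be used. Same origin and axes.
- thin_stand: Grey plastic block, 60 x 60 x 30 mm, fixed to the bench, origin at the centre of its underside; slot along its x axis, 12 mm wide, floor 6 mm above the bench, 24 mm deep, in which the thin gauge stands. The stand is to the left or to the right of the clamp.
- thick_stand: Same block with a slot 24 mm wide, in which the thick gauge stands, on the other side of the clamp.
- spray_can: Upright grey spray can, 52 mm across, 160 mm tall; a bystander, origin at the centre of its underside.
- spool: White wire spool standing on end, 60 mm across, 42 mm tall; a bystander, origin at the centre of its underside.
- flux_jar: Amber jar with black cap, 60 mm across, 60 mm tall; a bystander, origin at the centre of its underside.
- screwdriver: Screwdriver with yellow handle, 180 mm long, lying; a bystander, origin at the centre of its underside.
- spanner: Steel spanner, 160 mm long, lying; a bystander, origin at the centre of its underside.
- circuit_board: Green circuit board with parts, 110 x 80 mm, lying flat; a bystander, origin at the centre of its underside.
- tin: Small plain tin, 40 mm across, 45 mm tall; a bystander, origin at the centre of its underside.
- cleaner_bottle: Small white bottle, 40 mm across, 90 mm tall; a bystander, origin at the centre of its underside.
Mind the look-alikes: they are no part of the job. What is shaped like the thin_gauge but brown or purple is not meant.

How it is judged:
By the outcome, as a careful person would: the job done as asked, in the order asked, and still so for the second after the job is handed in, with the robot touching nothing.
It also fails if it takes over 72 s, if anything falls off the work surface, if the arm or the gripper's body presses on something with over 40 N, if the wrist force passes 120 N, or if a joint passes its speed limit or range.

### The arm

A 7-joint arm with a two-finger parallel gripper is mounted at the origin on the work surface. World frame = base frame: x ahead of the robot, y to its left, z up, the work surface at z = 0. Lengths are in mm, angles in rad, forces in N, time in s.
With the tool pointing down it reaches from about 400 to 875 mm from the base axis. Payload 4.4 kg.
Tool frame: the origin (TCP) lies between the finger pads; the fingertips stand ctrl.tcp_to_tips ahead of it and the grasp point (between the pads) lies 8 mm behind it (ctrl.tcp_to_tips is the distance from the TCP to the fingertips, in mm); z points along the fingers, y is the direction in which the jaws open and shut (so a half turn about z gives the same grasp; the last joint's range is limited). The gripper opens to 85 mm and grips with 20 to 120 N. Pads are 22 mm wide; open, the fingers measure 114 mm over their backs; the gripper's body (76 mm by 85 mm) begins 54 mm behind the grasp point. The pads swing forward as they close: fully open they stand 13 mm farther back than shut.
Start: joints at [-1.214, 0.628, 0.038, 1.517, -0.027, 0.996, -0.02], TCP at [266.684, 592.788, 242.313] pointing down, gripper open.
Joint ranges: [-3.06, 3.06], [-0.37, 2.12], [-1.25, 1.32], [0.18, 2.47], [-1.1, 4.24], [0.23, 1.98], [-2.94, 2.94]. Speed limits (rad/s): [2.57, 2.57, 3.14, 3.14, 3.14, 3.14, 3.14].

### API

Orientations are given as [roll, pitch, yaw] about the fixed x, y, z axes, in that order (R = Rz(yaw) Ry(pitch) Rx(roll)).
In Python, from cell import ctrl gives the robot as it stands.
- The arm moves only by the tool send_rows, never from a script. Its argument "rows" is a list of rows, each an object of numbers: "x", "y", "z": the shift along the world's x, y, z in cm; "roll": the turn about the world's z in degrees; "claw": the closure, from 0 (fully open) to 1 (shut). A call has 1 to 5 rows; each row is the pose to reach, as a shift and turn from the pose commanded when the call began; what a row does not reach only later rows make up. A row lasts 1/12 s, in which the tool goes at most 41.7 mm and 7.16 degrees, less where a joint would pass 70% of its speed; a pose out of reach is approached as far as the arm can. A call with a gripper value outside its range is refused whole. The fingers move at their own pace and stop on an object; the grip force is fixed at half the most. Time passes only in rows, so rows that repeat a pose let the fingers close. It gives the time, the measured TCP pose, the force and the opening at its end, in the units of the state.
- ctrl.read_state(): the state, without advancing time (a new reading comes with each control period).
- ctrl.get_image(name): name is "side" or "top"; returns (picture, depth): 480x640x3 uint8, blue, green, red; 480x640 float32, mm along the optical axis (not along the pixel's ray), 0 where there is no reading.
- ctrl.get_calibration(name): a dict with "intrinsics" (3x3 intrinsics, pixels), "T" (4x4, takes a point from camera to world coordinates). Camera axes: x right, y down, z forward; pixel columns grow to the right and rows downward; lengths in mm; the calibration is good to about 2 mm. A picture is of the moment at which its call begins. get_calibration takes no time and is no camera call.
- ctrl.finish_job(): hands the job in, once; it reports no verdict.
Trained networks look in the newest picture that a camera, given by its name, has taken for a name from the list of things; names that differ only in an ending like _2 or _b are one class to them, and where a whole thing is asked for, a point or a joint stands for the part that bears it (a point fixed in the world has none). Each returns a list of dicts, best first, with "confidence" (0 to 1); they miss things now and then, are a little off and sometimes report something else, mostly with a low value. They report only what shows in the picture. A call takes as long as a camera call. They do not tell look-alikes from the thing itself.
- ctrl.recognise(camera, query): "uv" ([column, row] in pixels, amid what is visible of it).
- ctrl.regions_of(camera, query): "region" (480x640 bool, what is visible of it) and "uv" ([column, row] in pixels, amid what is visible of it).
- ctrl.place_of(camera, query): "uv" ([column, row] in pixels: a listed point, or the origin of a listed thing).
The state is a dict: "clock": time; "qpos": joint angles; "qd": joint speeds; "tau": joint torques, N m; "eef_pos": TCP position; "tool_rot": TCP orientation; "force": force on the tool from outside, world axes, zero at the start; "torque": the same for the moment, N m; "width": finger opening in mm.
Only numpy, scipy, OpenCV 4.12 (cv2) and the standard library are available. Lean on these libraries where they do the work, as an engineer would, in place of code of your own. Each camera call takes 0.05 s, during which the arm holds its last target. There are 200 camera calls.

## Working session

There is one attempt and no reset: what is moved stays moved. The work goes in short steps, Python scripts to look and compute and a tool call to move; the robot and the scene stay as the last step left them, time stands still between calls to the robot, and variables do not carry over. Pictures are saved under pics/ and viewed, on a budget of 10 in all, crops included, one or two more only if the job needs it, and the job is handed in when it is done.

Besides the shell and the picture viewer there is one more tool, called after ">>>" by a JSON object that holds its "method" and its "body". send_rows: Moves the arm, as the interface text tells. Its arguments: {"type":"object","properties":{"rows":{"type":"array"}},"required":["rows"]}

```bash
ls; mkdir -p pics; python3 - <<'E'
from cell import ctrl
import cv2, numpy as np
print(ctrl.read_state(), ctrl.tcp_to_tips)
for c in ("side","top"):
    im,d=ctrl.get_image(c); cv2.imwrite(f"pics/{c}0.png",im); np.save(f"{c}0.npy",d)
    k=ctrl.get_calibration(c); print(c,k["intrinsics"].tolist(),np.round(k["T"],3).tolist())
E
```

```text
pics
{'clock': 0.0, 'qpos': array([-1.21379014,  0.6293286 ,  0.03845456,  1.51835654, -0.02699687,
        0.99627247, -0.01998852]), 'qd': array([ 2.94923944e-04, -8.22146029e-04, -1.45771943e-04,  9.95863102e-04,
        7.74602094e-04, -8.89875606e-05,  7.22284123e-04]), 'tau': array([ 5.09896163e-04, -5.63409913e+01,  1.22732040e+00, -1.93446189e+01,
        1.12494457e-02,  1.08338177e-02, -2.32389033e-05]), 'eef_pos': array([266.44796538, 592.23471489, 241.40431089]), 'tool_rot': array([-3.13974636e+00,  3.30891122e-05,  2.71878975e+00]), 'force': array([-0.13488298,  0.87194777,  0.63965571]), 'torque': array([ 0.01634148,  0.02461261, -0.01831069]), 'width': 85.56705088218354} 11.0
side [[447.960914668491, 0.0, 318.0465843229866], [0.0, 447.960914668491, 235.3324889719028], [0.0, 0.0, 1.0]] [[0.664, -0.519, 0.538, -106.788], [-0.748, -0.445, 0.493, -604.248], [-0.016, -0.73, -0.684, 892.712], [0.0, 0.0, 0.0, 1.0]]
top [[518.8186983543983, 0.0, 315.76113807796514], [0.0, 518.8186983543983, 234.9899570830098], [0.0, 0.0, 1.0]] [[-0.005, -0.989, 0.145, 368.277], [-1.0, 0.002, -0.019, 20.756], [0.018, -0.145, -0.989, 1257.966], [0.0, 0.0, 0.0, 1.0]]
```

View pics/top0.png

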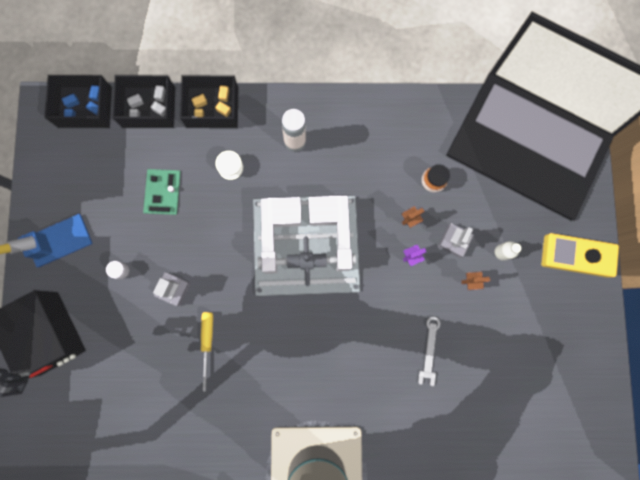

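View pics/side0.png

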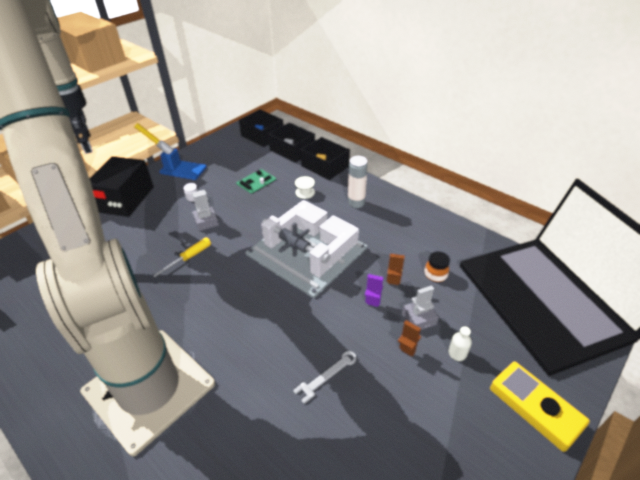

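```bash
cat > h.py <<'E'
from cell import ctrl
import numpy as np, cv2
def ray(c,uv):
    k=ctrl.get_calibration(c);K=k["intrinsics"];T=np.array(k["T"])
    d=T[:3,:3]@np.linalg.inv(K)@np.array([uv[0],uv[1],1.]); return T[:3,3],d
def at_z(c,uv,z):
    o,d=ray(c,uv); return o+d*(z-o[2])/d[2]
def at_d(c,uv,dep):
    o,d=ray(c,uv); return o+d*dep
def proj(c,P):
    k=ctrl.get_calibration(c);K=np.array(k["intrinsics"]);T=np.linalg.inv(k["T"])
    p=T[:3,:3]@np.array(P,float)+T[:3,3]; p=K@p; return p[:2]/p[2]
def tri(u1,u2):
    o1,d1=ray("side",u1);o2,d2=ray("top",u2)
    s=np.linalg.lstsq(np.c_[d1,-d2],o2-o1,rcond=None)[0]
    a,b=o1+s[0]*d1,o2+s[1]*d2; return (a+b)/2,np.linalg.norm(a-b)
E
python3 - <<'E'
from h import *
Z=dict(clamp=0,sleeve_mid=78,gap_top=70,jaw_l_face=70,jaw_r_face=70,thin_gauge=6,shoulder=56,thick_gauge=6,thin_stand=0,thick_stand=0)
for q in Z:
    for c in ("side","top"):
        for r in ctrl.place_of(c,q)[:3]:
            print(q,c,round(r["confidence"],2),np.round(r["uv"],1),np.round(at_z(c,r["uv"],Z[q]),1))
E
```

```text
clamp side 0.92 [298.9 262.2] [481.7   7.8   0. ]
clamp top 0.64 [305.1 262.2] [486.   23.3   0. ]
sleeve_mid side 0.95 [293.9 239.8] [480.7  20.1  78. ]
sleeve_mid top 0.77 [303. 259.] [486.   27.9  78. ]
sleeve_mid top 0.15 [177.1 288.2] [420.8 311.7  78. ]
gap_top side 0.74 [319.  218.1] [595.9  33.8  70. ]
jaw_l_face side 0.73 [316.1 215.5] [598.9  47.5  70. ]
jaw_l_face top 0.87 [303.5 205.2] [612.9  26.6  70. ]
jaw_r_face side 0.8 [328.2 219.4] [608.4  10.6  70. ]
jaw_r_face top 0.73 [308.4 208. ] [606.2  15.2  70. ]
jaw_r_face top 0.42 [427.5 352.9] [ 274.  -251.6   70. ]
jaw_r_face top 0.32 [119.9 266.9] [470. 445.  70.]
thin_gauge side 0.91 [389.2 281.8] [ 580.  -222.6    6. ]
thin_gauge side 0.74 [402.1 353.2] [ 424.5 -366.6    6. ]
thin_gauge side 0.72 [416.9 320. ] [ 523.9 -342.3    6. ]
thin_gauge top 0.83 [456.8 237.2] [ 545.7 -348.4    6. ]
thin_gauge top 0.68 [410.2 259.4] [ 491.5 -232.1    6. ]
thin_gauge top 0.61 [465.4 280.3] [ 440.3 -364.7    6. ]
shoulder side 0.98 [393.5 271.9] [ 575.2 -233.4   56. ]
shoulder side 0.9 [407.8 337.6] [ 435.4 -367.5   56. ]
shoulder side 0.72 [421.3 303.3] [ 535.6 -339.    56. ]
shoulder top 0.86 [472.5 280.6] [ 436.6 -365.8   56. ]
shoulder top 0.73 [410.6 216.2] [ 589.  -226.2   56. ]
shoulder top 0.62 [415.8 253.1] [ 501.3 -235.6   56. ]
thick_gauge side 0.71 [206.3 218.7] [426.2 341.6   6. ]
thick_gauge top 0.69 [175.9 284.8] [432.2 332.6   6. ]
thin_stand side 0.77 [418.  317.5] [ 536.2 -338.5    0. ]
thin_stand top 0.61 [453.5 242.4] [ 533.7 -341.5    0. ]
thick_stand side 0.86 [208.5 223.4] [420.6 325.6   0. ]
thick_stand top 0.85 [171.5 285.3] [431.3 344.6   0. ]
```

```bash
cat >> h.py <<'E'
def cloud(c,d):
    k=ctrl.get_calibration(c);K=np.array(k["intrinsics"]);T=np.array(k["T"])
    v,u=np.mgrid[:480,:640]; p=np.stack([(u-K[0,2])/K[0,0]*d,(v-K[1,2])/K[1,1]*d,d],-1)
    return p@T[:3,:3].T+T[:3,3]
E
python3 - <<'E'
from h import *
a=cv2.imread("pics/top0.png");b=cv2.imread("pics/side0.png")
r=lambda im,x,y,w,h:cv2.resize(im[y:y+h,x:x+w],(400,300),interpolation=cv2.INTER_CUBIC)
cv2.imwrite("pics/z1.png",np.vstack([np.hstack([r(a,240,185,140,105),r(b,240,190,140,105)]),np.hstack([r(a,395,195,108,81+15),r(b,360,240,120,110)])]))
for c in("top","side"):
    d=np.load(c+"0.npy");P=cloud(c,d)
    def rect(m,n):
        p=P[m&(d>0)]
        if len(p)<8: print(c,n,len(p));return
        (cx,cy),(w,h),an=cv2.minAreaRect(p[:,:2].astype(np.float32)); print(c,n,len(p),"c",round(cx,1),round(cy,1),"wh",round(w,1),round(h,1),"ang",round(an,2),"medz",np.round(np.median(p[:,2]),1))
    near=lambda x,y,R:np.hypot(P[...,0]-x,P[...,1]-y)<R
    z=P[...,2]
    rect(near(530,20,200)&(z>7)&(z<17)&(abs(P[...,1]-20)<140),"plate")
    rect(near(530,20,170)&(z>88)&(z<104),"endblocks")
    rect(near(490,20,70)&(z>104)&(z<145),"spoke")
    rect(near(530,20,170)&(z>62)&(z<78),"jaws")
    rect(near(536,-340,45)&(z>24)&(z<36),"thinstand")
    rect(near(536,-340,40)&(z>59)&(z<72),"thin shoulder")
    rect(near(536,-340,40)&(z>95)&(z<120),"thin grip")
    rect(near(428,338,45)&(z>24)&(z<36),"thickstand")
    rect(near(428,338,40)&(z>95)&(z<120),"thick grip")
E
```

```text
top plate 4775 c 524.0 25.9 wh 355.5 270.6 ang 5.81 medz 12.2
top endblocks 1038 c 467.3 20.3 wh 77.6 221.6 ang 1.8 medz 94.7
top spoke 32 c 485.9 21.0 wh 8.9 11.4 ang 88.97 medz 133.2
top jaws 2623 c 540.8 22.7 wh 186.8 202.1 ang 1.92 medz 70.1
top thinstand 334 c 537.7 -340.2 wh 60.0 60.8 ang 62.04 medz 30.2
top thin shoulder 165 c 537.8 -340.4 wh 40.8 36.7 ang 62.7 medz 64.4
top thin grip 92 c 536.9 -339.9 wh 10.7 36.1 ang 60.11 medz 109.9
top thickstand 339 c 423.0 339.6 wh 60.1 60.4 ang 67.01 medz 29.8
top thick grip 197 c 423.1 339.9 wh 24.2 36.0 ang 65.16 medz 109.3
side plate 2393 c 526.4 20.9 wh 235.7 252.0 ang 2.09 medz 9.8
side endblocks 507 c 473.3 18.5 wh 66.7 220.1 ang 2.0 medz 92.4
side spoke 40 c 484.6 18.5 wh 13.3 8.6 ang 37.23 medz 122.4
side jaws 1510 c 532.6 16.0 wh 207.8 210.2 ang 3.08 medz 67.3
side thinstand 362 c 536.7 -342.2 wh 61.2 60.9 ang 61.36 medz 27.4
side thin shoulder 141 c 536.0 -342.5 wh 39.4 36.4 ang 59.75 medz 62.2
side thin grip 104 c 537.0 -341.9 wh 12.0 37.0 ang 62.77 medz 105.6
side thickstand 190 c 421.4 336.7 wh 63.5 60.3 ang 66.73 medz 27.1
side thick grip 104 c 421.9 338.1 wh 27.0 35.7 ang 65.32 medz 105.6
```

View pics/z1.png

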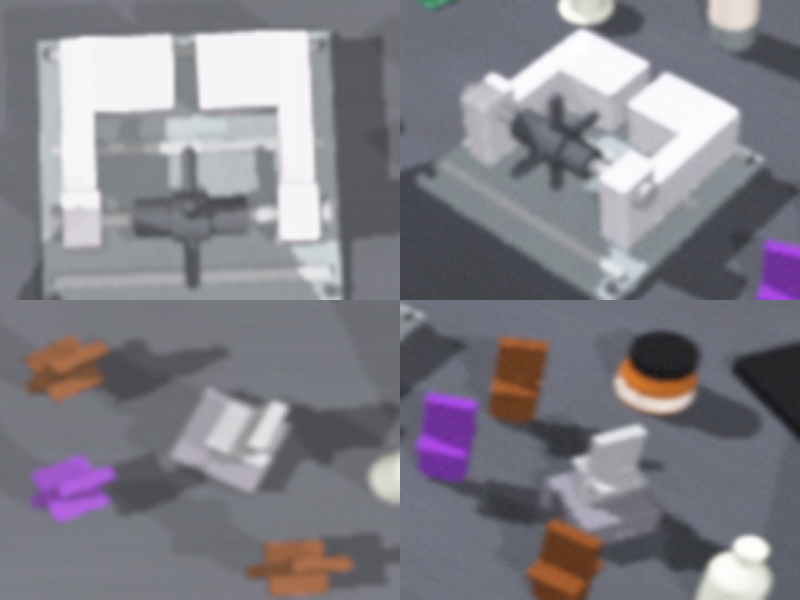

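```bash
cat >> h.py <<'E'
YAW=np.radians(1.95)
def toclamp(P,o):
    c,s=np.cos(YAW),np.sin(YAW); q=P-np.array([o[0],o[1],0]); return np.stack([q[...,0]*c+q[...,1]*s,-q[...,0]*s+q[...,1]*c,q[...,2]],-1)
def measure(c,d,o):
    P=toclamp(cloud(c,d),o);ok=d>0;z=P[...,2]
    e=lambda v:np.round(np.percentile(v,[2,50,98]),1) if len(v)>5 else len(v)
    j=ok&(abs(z-70)<4)&(P[...,0]>85)&(P[...,0]<156)&(abs(P[...,1])<90)
    L=P[j&(P[...,1]>0)];R=P[j&(P[...,1]<0)]
    print(c,"jaw L y",e(L[:,1]),"x",e(L[:,0]),"R y",e(R[:,1]),"x",e(R[:,0]))
    # face edges row by row
    l=[];r=[]
    for v in range(480):
        m=j[v]
        if m.sum()>6:
            y=P[v][m][:,1]
            if (y>0).any() and (y<0).any(): l.append(y[y>0].min()); r.append(y[y<0].max())
    if l: print(" edges L/R",np.round(np.median(l),1),np.round(np.median(r),1),"raw gap",np.round(np.median(l)-np.median(r),1))
    b=ok&(abs(z-95)<5)&(abs(P[...,0])<40)&(abs(P[...,1])>50)
    for s in(1,-1):
        p=P[b&(P[...,1]*s>0)];print(" endblock",s,"x",e(p[:,0]),"y",e(p[:,1]))
    sp=ok&(abs(P[...,1])<9)&(np.hypot(P[...,0],z-78)<64)&(np.hypot(P[...,0],z-78)>24)
    p=P[sp];print(" spoke pts r,ang deg"); a=np.degrees(np.arctan2(p[:,0],p[:,2]-78));h=np.histogram(a,bins=np.arange(-180,181,10));print({int(x):int(n) for x,n in zip(h[1],h[0]) if n>2})
    m=(a>-50)&(a<50)&(p[:,2]>108);print(" upper tip x",e(p[m,0]),"y",e(p[m,1]),"z",e(p[m,2]),"n",m.sum())
E
python3 - <<'E'
from h import *
for c in("top","side"):
    measure(c,np.load(c+"0.npy"),(482,19.4) )
E
```

```text
top jaw L y [14.  50.9 88.3] x [ 91.9 121.4 150.8] R y [-88.3 -50.1 -11.3] x [ 91.5 120.9 150.6]
 edges L/R 13.7 -11.0 raw gap 24.7
 endblock 1 x [-19.7   1.4  23.5] y [ 73.   88.8 112.1]
 endblock -1 x [-18.8   3.3  23.2] y [-482.4  -88.3  -70.3]
 spoke pts r,ang deg
{-90: 29, -80: 46, -10: 7, 0: 24, 70: 8, 80: 53, 90: 17}
 upper tip x [-1.6  2.9  9.5] y [-2.9  1.6  6. ] z [110.3 133.5 136.6] n 31
side jaw L y [11.4 45.5 88.6] x [ 89.  117.7 149.5] R y [-89.1 -53.4 -14.5] x [ 89.  117.9 150.1]
 edges L/R 10.9 -14.7 raw gap 25.6
 endblock 1 x [-22.6  -0.6  22.6] y [ 70.6  86.4 197.1]
 endblock -1 x [-19.8   3.7  36.3] y [-365.3  -94.7  -71.9]
 spoke pts r,ang deg
{-180: 25, -170: 7, -100: 9, -90: 40, -80: 6, -10: 17, 0: 24, 80: 8, 90: 31, 170: 6}
 upper tip x [-3.   1.6  7.3] y [-6.  -2.3  4.4] z [109.9 123.4 133.2] n 36
```

>>> {"method": "send_rows", "body": {"rows": [{"x": 1.2, "y": -3.8, "roll": 6, "claw": 1}, {"x": 2.4, "y": -7.6, "roll": 12, "claw": 1}, {"x": 3.6, "y": -11.4, "roll": 18, "claw": 1}, {"x": 4.8, "y": -15.2, "roll": 24, "claw": 1}, {"x": 6, "y": -19.0, "roll": 26.2, "claw": 1}]}}

```text
$.rows[0]: bad value
```

>>> {"method": "send_rows", "body": {"rows": [{"x": 1.2, "y": -3.8, "claw": 1}, {"x": 2.4, "y": -7.6, "claw": 1}, {"x": 3.6, "y": -11.4, "claw": 1}, {"x": 4.8, "y": -15.2, "claw": 1}, {"x": 6, "y": -19.0, "claw": 1}]}}

```text
$.rows[0]: bad value
```

>>> {"method": "send_rows", "body": {"rows": [{"x": 1.2, "y": -3.8, "claw": 1}, {"x": 2.4, "y": -7.6, "claw": 1}, {"x": 3.6, "y": -11.4, "claw": 1}, {"x": 4.8, "y": -15.2, "claw": 1}, {"x": 6, "y": -19.0, "claw": 1}]}}

```text
$.rows[0]: bad value
```

>>> {"method": "send_rows", "body": {"rows": [{"x": 1.2, "y": -3.8, "z": 0, "roll": 6, "claw": 1}, {"x": 2.4, "y": -7.6, "z": 0, "roll": 12, "claw": 1}, {"x": 3.6, "y": -11.4, "z": 0, "roll": 18, "claw": 1}, {"x": 4.8, "y": -15.2, "z": 0, "roll": 24, "claw": 1}, {"x": 6, "y": -19.0, "z": 0, "roll": 26.2, "claw": 1}]}}

```text
clock: 1.52
eef_pos: [327.0, 401.0, 242.4]
tool_rot: [3.141, 0.0, -3.102]
force: [1.0, 0.5, 0.1]
width: 25.8
```

>>> {"method": "send_rows", "body": {"rows": [{"x": 1.2, "y": -3.8, "z": 0, "roll": 0, "claw": 1}, {"x": 2.4, "y": -7.6, "z": 0, "roll": 0, "claw": 1}, {"x": 3.6, "y": -11.4, "z": 0, "roll": 0, "claw": 1}, {"x": 4.8, "y": -15.2, "z": 0, "roll": 0, "claw": 1}, {"x": 6, "y": -19.0, "z": 0, "roll": 0, "claw": 1}]}}

```text
clock: 1.93
eef_pos: [387.1, 211.0, 242.6]
tool_rot: [3.141, 0.001, -3.107]
force: [0.6, -0.5, 0.3]
width: 0.1
```

>>> {"method": "send_rows", "body": {"rows": [{"x": 1.2, "y": -3.8, "z": 0, "roll": 0, "claw": 1}, {"x": 2.4, "y": -7.6, "z": 0, "roll": 0, "claw": 1}, {"x": 3.6, "y": -11.4, "z": 0, "roll": 0, "claw": 1}, {"x": 4.8, "y": -15.2, "z": 0, "roll": 0, "claw": 1}, {"x": 6, "y": -19.2, "z": 0, "roll": 0, "claw": 1}]}}

```text
clock: 2.35
eef_pos: [447.1, 19.2, 242.7]
tool_rot: [3.141, 0.001, -3.107]
force: [1.4, 0.7, 0.7]
width: 0.1
```

>>> {"method": "send_rows", "body": {"rows": [{"x": 0, "y": 0, "z": -4, "roll": 0, "claw": 1}, {"x": 0, "y": 0, "z": -8, "roll": 0, "claw": 1}, {"x": 0, "y": 0, "z": -11, "roll": 0, "claw": 1}, {"x": 0, "y": 0, "z": -12.7, "roll": 0, "claw": 1}, {"x": 0, "y": 0, "z": -12.7, "roll": 0, "claw": 1}]}}

```text
clock: 2.77
eef_pos: [444.5, 20.5, 112.5]
tool_rot: [-3.141, -0.006, -3.107]
force: [0.2, -0.3, 0.2]
width: -0.1
```

>>> {"method": "send_rows", "body": {"rows": [{"x": 1.2, "y": 0, "z": 0, "roll": 0, "claw": 1}, {"x": 2.2, "y": 0.1, "z": 0, "roll": 0, "claw": 1}, {"x": 3.1, "y": 0.1, "z": 0, "roll": 0, "claw": 1}, {"x": 3.9, "y": 0.1, "z": 0, "roll": 0, "claw": 1}, {"x": 4.6, "y": 0.1, "z": 0, "roll": 0, "claw": 1}]}}

```text
clock: 3.18
eef_pos: [487.5, 21.8, 115.3]
tool_rot: [-3.141, -0.011, -3.107]
force: [-9.2, 0.2, 0.5]
width: 0.1
```

>>> {"method": "send_rows", "body": {"rows": [{"x": 0.5, "y": 0, "z": 0, "roll": 0, "claw": 1}, {"x": 1.0, "y": 0, "z": 0, "roll": 0, "claw": 1}, {"x": 1.4, "y": 0, "z": 0, "roll": 0, "claw": 1}, {"x": 1.4, "y": 0, "z": 0, "roll": 0, "claw": 1}]}}

```text
clock: 3.52
eef_pos: [505.2, 21.7, 116.1]
tool_rot: [-3.141, -0.003, -3.107]
force: [-4.4, -0.3, 1.8]
width: -0.3
```

>>> {"method": "send_rows", "body": {"rows": [{"x": -0.2, "y": 0, "z": 3, "roll": 0, "claw": 1}, {"x": -1, "y": 0, "z": 6, "roll": 0, "claw": 1}, {"x": -4, "y": 0, "z": 6, "roll": 0, "claw": 1}, {"x": -7, "y": 0, "z": 6, "roll": 0, "claw": 1}, {"x": -8, "y": -0.2, "z": 6, "roll": 0, "claw": 1}]}}

```text
clock: 3.93
eef_pos: [423.1, 20.1, 176.6]
tool_rot: [3.141, -0.001, -3.106]
force: [-0.9, 0.5, -0.8]
width: -0.3
```

```bash
python3 - <<'E'
from h import *
im,d=ctrl.get_image("side");cv2.imwrite("pics/s1.png",cv2.resize(im[160:320,220:400],(720,640-40)))
measure("side",d,(481.5,17.6)); s=ctrl.read_state();print(s["clock"],s["eef_pos"])
E
```

```text
side jaw L y [12.1 51.3 88.1] x [ 90.8 120.5 149.6] R y [-88.8 -51.2 -10. ] x [ 88.9 120.2 149.4]
 edges L/R 12.6 -9.6 raw gap 22.3
 endblock 1 x [-36.9 -12.4   2.7] y [ 73.1  90.3 306.6]
 endblock -1 x [-19.6   4.9  37.8] y [-363.2  -92.6  -69.9]
 spoke pts r,ang deg
{-140: 4, -130: 41, -120: 9, -40: 25, -30: 11, 40: 5, 50: 40, 60: 10}
 upper tip x [-33.5 -27.  -17.8] y [-4.4 -1.   5.7] z [110.8 118.9 125.5] n 28
3.9833 [422.64706812  19.46236156 176.41793573]
```

View pics/s1.png

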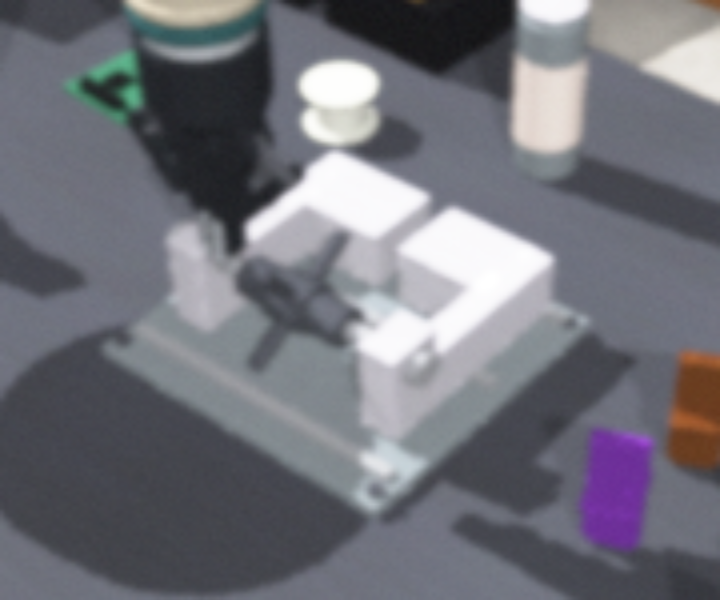

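>>> {"method": "send_rows", "body": {"rows": [{"x": 0, "y": 0, "z": -3, "roll": 0, "claw": 1}, {"x": 0, "y": 0, "z": -5, "roll": 0, "claw": 1}, {"x": 0, "y": -0.1, "z": -6.1, "roll": 0, "claw": 1}, {"x": 0, "y": -0.1, "z": -6.1, "roll": 0, "claw": 1}]}}

```text
clock: 4.32
eef_pos: [427.2, 18.8, 113.2]
tool_rot: [-3.141, -0.001, -3.107]
force: [0.4, -0.9, 0.2]
width: -0.2
```

>>> {"method": "send_rows", "body": {"rows": [{"x": 1, "y": 0, "z": 0, "roll": 0, "claw": 1}, {"x": 2, "y": 0, "z": 0, "roll": 0, "claw": 1}, {"x": 3, "y": 0.1, "z": 0, "roll": 0, "claw": 1}, {"x": 4, "y": 0.1, "z": 0, "roll": 0, "claw": 1}, {"x": 5, "y": 0.1, "z": 0, "roll": 0, "claw": 1}]}}

```text
clock: 4.73
eef_pos: [473.7, 20.3, 115.2]
tool_rot: [3.141, -0.007, -3.107]
force: [-9.9, 2.4, 8.1]
width: -0.4
```

>>> {"method": "send_rows", "body": {"rows": [{"x": 0.8, "y": 0, "z": 0, "roll": 0, "claw": 1}, {"x": 1.6, "y": 0, "z": 0, "roll": 0, "claw": 1}, {"x": 2.4, "y": 0.1, "z": 0, "roll": 0, "claw": 1}, {"x": 3.2, "y": 0.1, "z": 0, "roll": 0, "claw": 1}, {"x": 3.2, "y": 0.1, "z": 0, "roll": 0, "claw": 1}]}}

```text
clock: 5.15
eef_pos: [508.8, 20.7, 115.1]
tool_rot: [-3.141, -0.001, -3.107]
force: [-4.3, -0.1, 2.0]
width: 0.0
```

>>> {"method": "send_rows", "body": {"rows": [{"x": -0.2, "y": 0, "z": 3, "roll": 0, "claw": 1}, {"x": -1, "y": 0, "z": 6, "roll": 0, "claw": 1}, {"x": -4, "y": 0, "z": 6, "roll": 0, "claw": 1}, {"x": -7, "y": -0.1, "z": 6, "roll": 0, "claw": 1}, {"x": -8.2, "y": -0.1, "z": 6, "roll": 0, "claw": 1}]}}

```text
clock: 5.57
eef_pos: [423.9, 19.7, 175.7]
tool_rot: [3.142, 0.0, -3.107]
force: [-0.9, -0.3, 0.2]
width: 0.1
```

```bash
python3 - <<'E'
from h import *
im,d=ctrl.get_image("side")
measure("side",d,(481.5,17.6)); s=ctrl.read_state();print(s["clock"],s["eef_pos"])
E
```

```text
side jaw L y [11.3 48.4 87.9] x [ 89.9 119.6 150. ] R y [-88.6 -49.4 -10.3] x [ 90.1 120.  150.2]
 edges L/R 11.2 -9.3 raw gap 20.4
 endblock 1 x [-38.4 -12.2   6.7] y [ 71.5  90.4 308.8]
 endblock -1 x [-19.8   4.4  35.2] y [-362.8  -90.2  -67.7]
 spoke pts r,ang deg
{-130: 25, -120: 34, -40: 20, -30: 17, 50: 29, 60: 24}
 upper tip x [-29.  -24.  -15.6] y [-4.6 -0.3  5.7] z [109.1 118.6 126.1] n 29
5.6167 [422.59491296  19.68959446 175.47897144]
```

>>> {"method": "send_rows", "body": {"rows": [{"x": 0, "y": 0, "z": -3, "roll": 0, "claw": 1}, {"x": 0, "y": 0, "z": -5, "roll": 0, "claw": 1}, {"x": 0, "y": -0.1, "z": -6.1, "roll": 0, "claw": 1}, {"x": 0, "y": -0.1, "z": -6.1, "roll": 0, "claw": 1}]}}

```text
clock: 5.95
eef_pos: [427.5, 18.9, 112.4]
tool_rot: [3.142, -0.0, -3.107]
force: [0.3, -0.2, 0.1]
width: -0.1
```

>>> {"method": "send_rows", "body": {"rows": [{"x": 1, "y": 0, "z": 0, "roll": 0, "claw": 1}, {"x": 2, "y": 0, "z": 0, "roll": 0, "claw": 1}, {"x": 3, "y": 0.1, "z": 0, "roll": 0, "claw": 1}, {"x": 4, "y": 0.1, "z": 0, "roll": 0, "claw": 1}, {"x": 5, "y": 0.1, "z": 0, "roll": 0, "claw": 1}]}}

```text
clock: 6.37
eef_pos: [473.7, 20.3, 114.3]
tool_rot: [3.141, -0.007, -3.107]
force: [-10.7, 1.5, 8.4]
width: -0.2
```

>>> {"method": "send_rows", "body": {"rows": [{"x": 0.8, "y": 0, "z": 0, "roll": 0, "claw": 1}, {"x": 1.6, "y": 0, "z": 0, "roll": 0, "claw": 1}, {"x": 2.4, "y": 0.1, "z": 0, "roll": 0, "claw": 1}, {"x": 3.2, "y": 0.1, "z": 0, "roll": 0, "claw": 1}, {"x": 3.2, "y": 0.1, "z": 0, "roll": 0, "claw": 1}]}}

```text
clock: 6.78
eef_pos: [509.0, 20.7, 114.3]
tool_rot: [-3.141, -0.001, -3.107]
force: [-4.9, -0.9, 2.6]
width: -0.1
```

>>> {"method": "send_rows", "body": {"rows": [{"x": -0.2, "y": 0, "z": 3, "roll": 0, "claw": 1}, {"x": -1, "y": 0, "z": 6, "roll": 0, "claw": 1}, {"x": -4, "y": 0, "z": 6, "roll": 0, "claw": 1}, {"x": -7, "y": -0.1, "z": 6, "roll": 0, "claw": 1}, {"x": -8.2, "y": -0.1, "z": 6, "roll": 0, "claw": 1}]}}

```text
clock: 7.2
eef_pos: [424.0, 19.7, 174.8]
tool_rot: [3.142, 0.001, -3.107]
force: [-1.4, -0.4, 0.6]
width: -0.2
```

```bash
python3 - <<'E'
from h import *
im,d=ctrl.get_image("side")
measure("side",d,(481.5,17.6)); s=ctrl.read_state();print(s["clock"],s["eef_pos"])
E
```

```text
side jaw L y [ 8.6 50.7 88.2] x [ 90.8 119.3 151.3] R y [-88.1 -47.3  -7.1] x [ 89.9 120.5 149.6]
 edges L/R 8.1 -7.1 raw gap 15.2
 endblock 1 x [-38.2 -12.6   3. ] y [ 69.7  89.  306.1]
 endblock -1 x [-19.9   4.3  35.7] y [-362.7  -89.7  -66.7]
 spoke pts r,ang deg
{-130: 22, -120: 32, -40: 17, -30: 19, 50: 27, 60: 26}
 upper tip x [-28.7 -24.1 -13.1] y [-5.4 -0.9  5.2] z [109.6 119.5 127.1] n 31
7.25 [422.69737384  19.69849733 174.56523529]
```

>>> {"method": "send_rows", "body": {"rows": [{"x": 0, "y": 0, "z": -3, "roll": 0, "claw": 1}, {"x": 0, "y": 0, "z": -5, "roll": 0, "claw": 1}, {"x": 0, "y": -0.1, "z": -6.1, "roll": 0, "claw": 1}, {"x": 0, "y": -0.1, "z": -6.1, "roll": 0, "claw": 1}]}}

```text
clock: 7.58
eef_pos: [427.6, 19.0, 111.4]
tool_rot: [3.142, 0.0, -3.107]
force: [-0.8, -0.3, 0.3]
width: 0.0
```

>>> {"method": "send_rows", "body": {"rows": [{"x": 1, "y": 0, "z": 0, "roll": 0, "claw": 1}, {"x": 2, "y": 0, "z": 0, "roll": 0, "claw": 1}, {"x": 3, "y": 0.1, "z": 0, "roll": 0, "claw": 1}, {"x": 4, "y": 0.1, "z": 0, "roll": 0, "claw": 1}, {"x": 5, "y": 0.1, "z": 0, "roll": 0, "claw": 1}]}}

```text
clock: 8.0
eef_pos: [473.6, 20.3, 113.3]
tool_rot: [3.141, -0.007, -3.107]
force: [-10.0, 1.1, 8.1]
width: -0.2
```

>>> {"method": "send_rows", "body": {"rows": [{"x": 0.8, "y": 0, "z": 0, "roll": 0, "claw": 1}, {"x": 1.6, "y": 0, "z": 0, "roll": 0, "claw": 1}, {"x": 2.4, "y": 0.1, "z": 0, "roll": 0, "claw": 1}, {"x": 3.2, "y": 0.1, "z": 0, "roll": 0, "claw": 1}, {"x": 3.2, "y": 0.1, "z": 0, "roll": 0, "claw": 1}]}}

```text
clock: 8.42
eef_pos: [509.1, 20.7, 113.4]
tool_rot: [-3.141, -0.0, -3.107]
force: [-3.0, -0.2, 2.2]
width: 0.5
```

>>> {"method": "send_rows", "body": {"rows": [{"x": -0.2, "y": 0, "z": 3, "roll": 0, "claw": 1}, {"x": -1, "y": 0, "z": 6, "roll": 0, "claw": 1}, {"x": -4, "y": 0, "z": 6, "roll": 0, "claw": 1}, {"x": -7, "y": -0.1, "z": 6, "roll": 0, "claw": 1}, {"x": -8.2, "y": -0.1, "z": 6, "roll": 0, "claw": 1}]}}

```text
clock: 8.83
eef_pos: [424.1, 19.7, 173.8]
tool_rot: [3.142, 0.001, -3.107]
force: [-0.7, -0.1, -0.7]
width: 0.3
```

```bash
python3 - <<'E'
from h import *
im,d=ctrl.get_image("side");cv2.imwrite("pics/s2.png",cv2.resize(im[180:300,230:390],(800,600)))
measure("side",d,(481.5,17.6)); s=ctrl.read_state();print(s["clock"],s["eef_pos"])
E
```

```text
side jaw L y [ 7.3 46.5 87.8] x [ 89.7 119.6 149.4] R y [-88.2 -50.4  -5.7] x [ 88.5 118.1 150.3]
 edges L/R 6.9 -5.0 raw gap 11.9
 endblock 1 x [-37.8 -12.2   5.2] y [ 70.8  86.9 306. ]
 endblock -1 x [-20.3   4.3  36.7] y [-361.1  -86.4  -64. ]
 spoke pts r,ang deg
{-130: 15, -120: 40, -40: 17, -30: 21, 50: 17, 60: 34}
 upper tip x [-27.9 -22.1 -11.8] y [-4.8 -1.3  6.4] z [108.1 119.6 128.3] n 33
8.8833 [422.75983563  19.70247566 173.59290941]
```

View pics/s2.png

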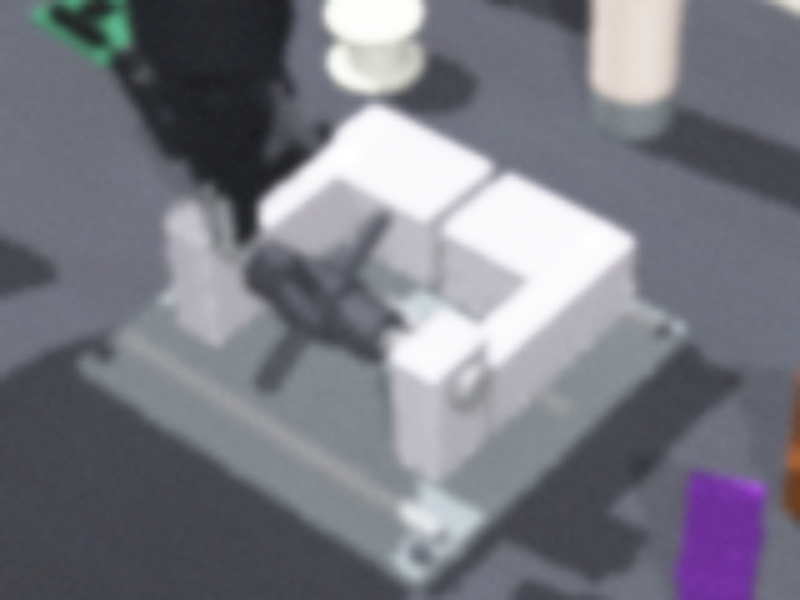

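```bash
python3 - <<'E'
from h import *
im,d=ctrl.get_image("top");np.save("t2.npy",d);cv2.imwrite("pics/t2.png",im)
measure("top",d,(483,20.8))
P=toclamp(cloud("top",d),(483,20.8))
# subpixel: brightness profile across gap in rows through jaws
g=cv2.cvtColor(im,cv2.COLOR_BGR2GRAY)
a=proj("top",(483+120,20.8,70));print(a)
for v in range(200,222,4): print(v,g[v,295:320].tolist())
g0=cv2.cvtColor(cv2.imread("pics/top0.png"),cv2.COLOR_BGR2GRAY)
for v in range(200,222,8): print(v,g0[v,295:320].tolist())
E
```

```text
top jaw L y [ 7.2 48.  88.5] x [ 90.1 119.2 149.6] R y [-88.8 -49.2  -7.3] x [ 89.6 119.6 149.4]
 edges L/R 6.8 -6.9 raw gap 13.7
 endblock 1 x [-20.7  -0.   22.6] y [ 72.7  85.4 103.9]
 endblock -1 x [-19.9   4.4  29.4] y [-483.8  -87.8  -72.1]
 spoke pts r,ang deg
{50: 35, 60: 8}
 upper tip x 0 y 0 z 0 n 0
[306.01135332 209.34897599]
200 [243, 243, 243, 243, 243, 244, 243, 224, 182, 164, 165, 194, 233, 243, 243, 243, 243, 243, 243, 243, 243, 243, 243, 243, 243]
204 [243, 243, 243, 243, 244, 244, 243, 217, 154, 130, 132, 177, 231, 243, 243, 243, 243, 243, 243, 243, 243, 243, 243, 243, 243]
208 [244, 244, 244, 244, 244, 244, 241, 213, 153, 128, 132, 185, 237, 245, 244, 244, 244, 244, 244, 244, 244, 244, 244, 244, 244]
212 [244, 244, 244, 244, 244, 244, 241, 215, 156, 131, 131, 171, 227, 242, 243, 243, 243, 243, 243, 243, 243, 243, 243, 243, 243]
216 [244, 244, 244, 244, 244, 244, 243, 224, 172, 136, 131, 164, 222, 241, 244, 244, 244, 244, 243, 244, 244, 244, 244, 244, 244]
220 [244, 244, 244, 244, 244, 244, 243, 229, 181, 139, 129, 152, 207, 238, 244, 244, 244, 244, 244, 244, 243, 243, 243, 243, 243]
200 [244, 244, 245, 244, 232, 191, 159, 161, 168, 170, 166, 154, 154, 196, 239, 245, 245, 244, 244, 244, 244, 244, 244, 244, 244]
208 [245, 245, 245, 245, 245, 222, 161, 134, 133, 133, 133, 132, 134, 165, 222, 243, 245, 245, 245, 245, 245, 245, 245, 245, 245]
216 [245, 245, 245, 246, 246, 222, 158, 132, 131, 133, 134, 134, 133, 145, 195, 238, 245, 245, 245, 245, 245, 245, 245, 245, 245]
```

```bash
python3 - <<'E'
from h import *
for f in("top0","t2"):
    d=np.load(f+".npy");P=cloud("top",d)
    for v in(204,208,214): print(f,v,np.round(P[v,298:313,2]).astype(int).tolist())
    print(np.round(P[208,298:313,1],1).tolist())
g=cv2.cvtColor(cv2.imread("pics/top0.png"),cv2.COLOR_BGR2GRAY)
d=np.load("top0.npy");z=cloud("top",d)[...,2]
# compare photo vs depth edges on other known things: outer edges of jaw parts, row 208; end blocks row 255
for v in (208,):
    print("L",g[v,250:272].tolist(),np.round(z[v,250:272]).astype(int).tolist());print("R",g[v,342:362].tolist(),np.round(z[v,342:362]).astype(int).tolist())
for c in("side","top"):
    for q in("jaw_l_face","jaw_r_face"):
        r=ctrl.place_of(c,q)[:1]
        if r: print(c,q,r[0]["confidence"],np.round(r[0]["uv"],1),np.round(toclamp(at_z(c,r[0]["uv"],70 if c=="top" else 67.5),(483,20.8) if c=="top" else (481.5,17.6)),1))
E
```

```text
top0 204 [73, 68, 13, 19, 17, 12, 8, 17, 16, 16, 13, 67, 73, 72, 68]
top0 208 [72, 70, 16, 13, 11, 13, 10, 13, 11, 12, 5, 71, 70, 69, 68]
top0 214 [69, 67, 12, 14, 17, 13, 7, 14, 9, 18, 11, 50, 72, 68, 72]
[39.4, 37.1, 35.4, 33.0, 30.6, 28.2, 25.7, 23.3, 20.8, 18.4, 15.9, 13.8, 11.5, 9.2, 6.8]
t2 204 [71, 67, 71, 69, 21, 20, 14, 14, 17, 69, 71, 70, 72, 71, 73]
t2 208 [74, 70, 69, 66, 14, 11, 13, 12, 10, 66, 70, 71, 70, 71, 68]
t2 214 [69, 71, 70, 72, 71, 16, 14, 12, 14, 69, 69, 76, 70, 69, 69]
[39.4, 37.1, 34.8, 32.5, 30.6, 28.2, 25.7, 23.3, 20.8, 18.5, 16.2, 13.8, 11.5, 9.2, 6.8]
L [112, 111, 121, 150, 178, 191, 192, 192, 190, 190, 205, 229, 243, 245, 245, 245, 245, 246, 247, 247, 247, 246] [1, -2, 3, 11, 10, 12, 13, 15, 8, 13, 13, 72, 68, 72, 69, 71, 74, 64, 70, 68, 71, 73]
R [245, 245, 245, 245, 245, 234, 197, 162, 155, 155, 155, 155, 151, 131, 107, 91, 88, 89, 90, 90] [66, 73, 71, 72, 1258, 69, 12, 8, 16, 12, 12, 11, 13, 14, 1, -3, -1, 1, -2, 2]
side jaw_l_face 0.96 [318.7 217.4] [118.8  16.8  67.5]
side jaw_r_face 0.72 [327.9 220.9] [123.4 -12.8  67.5]
top jaw_l_face 0.68 [301.3 210. ] [118.8   6.9  70. ]
top jaw_r_face 0.94 [306.7 207. ] [125.4  -5.9  70. ]
```

```bash
python3 - <<'E'
from h import *
for f in("top0","t2"):
    d=np.load(f+".npy");P=cloud("top",d);z=P[...,2];ok=d>0
    C=toclamp(P,(483,20.8))
    cnt=[]
    for v in range(201,220): 
        row=(z[v,290:320]<45)&ok[v,290:320]; cnt.append(row.sum())
    print(f,"gap px",np.mean(cnt),"mm",np.mean(cnt)*2.29,cnt)
    a=lambda m,zz:m.sum()*((1258-zz)/518.8/np.cos(0.0))**2
    n=lambda x,y,R:np.hypot(P[...,0]-x,P[...,1]-y)<R
    print("stand thick (3600 minus slot overlap; incl gauge)",a(n(423,340,50)&(z>22)&ok,40))
    print("thick grip 792:",a(n(423,340,50)&(z>95)&(z<125),110))
    # jaw x length per column (top surface only)
    L=[]
    for u in list(range(275,295))+list(range(315,332)):
        m=(abs(z[:,u]-70)<7)&(C[:,u,0]>85)&(C[:,u,0]<157); L.append(m.sum())
    print("jaw len rows",np.mean(L),"mm approx",[round(float(C[205,300,0]-C[206,300,0]),2)],np.mean(L)*abs(float(np.mean(np.diff(C[202:218,280,0])))))
    # plate y width 250
    w=[((z[v,240:370]>6)&(C[v,240:370,1]>-140)).sum() for v in range(265,285)]
    print("plate px",np.mean(w),"mm",np.mean(w)*(1258-12)/518.8,w[:6])
# synthetic check: project jaws edges for gap 22/25 and count
for y in (11,12.5,5.5,7): print(y,[round(float(proj("top",(603,20.8+s*y+4,70))[0]),2) for s in(1,-1)])
E
```

```text
top0 gap px 9.210526315789474 mm 21.092105263157897 [np.int64(9), np.int64(9), np.int64(9), np.int64(9), np.int64(9), np.int64(9), np.int64(9), np.int64(9), np.int64(9), np.int64(9), np.int64(8), np.int64(9), np.int64(9), np.int64(9), np.int64(10), np.int64(10), np.int64(10), np.int64(10), np.int64(10)]
stand thick (3600 minus slot overlap; incl gauge) 3830.7115079041905
thick grip 792: 964.6062409605468
jaw len rows 25.7027027027027 mm approx [4.0] 61.94826709419435
plate px 104.1 mm 250.0165767154973 [np.int64(103), np.int64(104), np.int64(104), np.int64(104), np.int64(105), np.int64(105)]
t2 gap px 4.578947368421052 mm 10.48578947368421 [np.int64(5), np.int64(5), np.int64(5), np.int64(5), np.int64(5), np.int64(5), np.int64(5), np.int64(5), np.int64(5), np.int64(5), np.int64(5), np.int64(4), np.int64(4), np.int64(4), np.int64(4), np.int64(4), np.int64(4), np.int64(4), np.int64(4)]
stand thick (3600 minus slot overlap; incl gauge) 3863.78239861991
thick grip 792: 945.0203274385052
jaw len rows 25.62162162162162 mm approx [2.95] 61.20347678350252
plate px 104.25 mm 250.37683114880497 [np.int64(104), np.int64(104), np.int64(104), np.int64(104), np.int64(103), np.int64(106)]
11 [299.57, 309.01]
12.5 [298.93, 309.66]
5.5 [301.93, 306.66]
7 [301.29, 307.3]
```

>>> {"method": "send_rows", "body": {"rows": [{"x": 3.6, "y": 0, "z": 0, "roll": 0, "claw": 1}, {"x": 7.2, "y": 0, "z": 0, "roll": 0, "claw": 1}, {"x": 10.8, "y": 0.1, "z": 0, "roll": 0, "claw": 1}, {"x": 14.1, "y": 0.2, "z": 0, "roll": 0, "claw": 1}, {"x": 14.1, "y": 0.2, "z": 0, "roll": 0, "claw": 1}]}}

```text
clock: 9.55
eef_pos: [576.3, 22.3, 172.6]
tool_rot: [3.141, 0.01, -3.108]
force: [0.8, 0.4, -0.2]
width: -0.2
```

>>> {"method": "send_rows", "body": {"rows": [{"x": 0, "y": 0, "z": -3, "roll": 0, "claw": 1}, {"x": 0, "y": 0, "z": -5.5, "roll": 0, "claw": 1}, {"x": 0, "y": 0, "z": -6.8, "roll": 0, "claw": 1}, {"x": 0, "y": 0, "z": -6.8, "roll": 0, "claw": 1}]}}

```text
clock: 9.88
eef_pos: [566.3, 21.8, 101.1]
tool_rot: [-3.141, -0.005, -3.107]
force: [-0.2, -0.1, -0.3]
width: 0.2
```

>>> {"method": "send_rows", "body": {"rows": [{"x": -0.8, "y": 0, "z": 0, "roll": 0, "claw": 1}, {"x": -1.6, "y": 0, "z": 0, "roll": 0, "claw": 1}, {"x": -2.4, "y": 0, "z": 0, "roll": 0, "claw": 1}, {"x": -3.2, "y": 0, "z": 0.4, "roll": 0, "claw": 1}, {"x": -3.2, "y": 0, "z": 1, "roll": 0, "claw": 1}]}}

```text
clock: 10.3
eef_pos: [538.8, 21.7, 116.6]
tool_rot: [-3.142, 0.01, -3.107]
force: [2.2, -0.6, -2.2]
width: 0.3
```

>>> {"method": "send_rows", "body": {"rows": [{"x": -0.8, "y": 0, "z": 0, "roll": 0, "claw": 1}, {"x": -1.6, "y": 0, "z": 0, "roll": 0, "claw": 1}, {"x": -2.4, "y": 0, "z": 0, "roll": 0, "claw": 1}, {"x": -3.0, "y": 0, "z": 0, "roll": 0, "claw": 1}, {"x": -3.0, "y": 0, "z": 0, "roll": 0, "claw": 1}]}}

```text
clock: 10.72
eef_pos: [509.0, 22.4, 117.2]
tool_rot: [3.141, 0.01, -3.107]
force: [5.2, 0.3, 3.5]
width: 0.1
```

```bash
cat >> h.py <<'E'
def gap_px(d):
    P=cloud("top",d);z=P[...,2]; L=[]
    for v in range(201,220): L.append(((z[v,290:320]<45)&(d[v,290:320]>0)).sum())
    return np.mean(L)*2.29
E
python3 - <<'E'
from h import *
im,d=ctrl.get_image("side");measure("side",d,(481.5,17.6))
im,d=ctrl.get_image("top");print("gap",gap_px(d)); s=ctrl.read_state();print(s["clock"],s["eef_pos"],s["force"])
E
```

```text
side jaw L y [ 7.9 22.  62.3] x [ 92.1 118.8 150.2] R y [-88.4 -49.6  -7.6] x [ 90.6 119.5 149.2]
 edges L/R 8.4 -6.6 raw gap 15.0
 endblock 1 x [-36.1   0.   22.6] y [ 67.5  82.1 306.6]
 endblock -1 x [-19.6   4.7  35.3] y [-363.7  -89.8  -65.6]
 spoke pts r,ang deg
{-180: 6, -170: 30, -90: 13, -80: 36, 0: 28, 10: 36, 20: 20, 30: 9, 90: 23, 100: 11}
 upper tip x [ 2.6 16.8 25.7] y [-8.2 -1.8  5.9] z [108.6 123.9 137.9] n 84
gap 0.0
10.8167 [508.47606394  22.32761545 116.39558774] [5.4622621  0.1428125  3.57121922]
```

>>> {"method": "send_rows", "body": {"rows": [{"x": -0.6, "y": 0, "z": 0, "roll": 0, "claw": 1}, {"x": -1.1, "y": 0, "z": 0, "roll": 0, "claw": 1}, {"x": -1.2, "y": 0, "z": 0, "roll": 0, "claw": 1}, {"x": -1.2, "y": 0, "z": 0, "roll": 0, "claw": 1}]}}

```text
clock: 11.15
eef_pos: [496.9, 22.1, 116.2]
tool_rot: [3.141, 0.008, -3.107]
force: [5.2, 0.2, 6.4]
width: -0.0
```

>>> {"method": "send_rows", "body": {"rows": [{"x": 0.5, "y": 0, "z": 2, "roll": 0, "claw": 1}, {"x": 0.5, "y": 0, "z": 6, "roll": 0, "claw": 1}, {"x": 0, "y": -4, "z": 9, "roll": 0, "claw": 1}, {"x": 0, "y": -8, "z": 9, "roll": 0, "claw": 1}, {"x": 0, "y": -12, "z": 9, "roll": 0, "claw": 1}]}}

```text
clock: 11.57
eef_pos: [493.4, -94.5, 206.7]
tool_rot: [-3.141, 0.003, -3.103]
force: [0.8, -0.3, -0.4]
width: -0.2
```

>>> {"method": "send_rows", "body": {"rows": [{"x": 0, "y": -4, "z": 0, "roll": -6, "claw": 1}, {"x": 0, "y": -8, "z": 0, "roll": -12, "claw": 0.6}, {"x": 0, "y": -12, "z": 0, "roll": -18, "claw": 0.6}, {"x": 0, "y": -16, "z": 1, "roll": -24, "claw": 0.6}, {"x": 0, "y": -20, "z": 2, "roll": -31, "claw": 0.6}]}}

```text
clock: 11.98
eef_pos: [491.4, -295.2, 224.1]
tool_rot: [3.141, -0.004, 2.63]
force: [0.4, 0.2, -0.5]
width: 34.1
```

```bash
python3 - <<'E'
from h import *
im,d=ctrl.get_image("side");measure("side",d,(481.5,17.6))
im,d=ctrl.get_image("top");measure("top",d,(483,20.8));print("gap",gap_px(d)); s=ctrl.read_state();print(s["clock"],s["eef_pos"],s["force"])
g=cv2.cvtColor(im,cv2.COLOR_BGR2GRAY)
print(g[208,295:320].tolist())
E
```

```text
side jaw L y [ 7.9 47.  88. ] x [ 90.6 120.1 150.3] R y [-88.4 -50.   -8.4] x [ 89.6 120.6 149. ]
 edges L/R 7.9 -8.0 raw gap 15.9
 endblock 1 x [-28.    0.8  21.6] y [ 68.9  83.2 188.7]
 endblock -1 x [-19.6   4.6  36.7] y [-362.2  -87.9  -65.4]
 spoke pts r,ang deg
{-110: 3, -100: 36, -90: 15, -20: 13, -10: 29, 70: 7, 80: 37, 90: 3, 170: 22}
 upper tip x [-9.3 -5.   0.3] y [-5.2 -0.8  5.5] z [109.  122.1 133. ] n 36
top jaw L y [ 8.1 49.2 88.8] x [ 90.5 119.9 149.6] R y [-89.  -49.3  -8.2] x [ 89.8 120.3 149.4]
 edges L/R 7.8 -7.9 raw gap 15.7
 endblock 1 x [-20.7   0.7  22.2] y [ 67.5  83.2 106.3]
 endblock -1 x [-19.9   0.2  20.9] y [-234.9  -83.2  -67.2]
 spoke pts r,ang deg
{-100: 34, -90: 41, -80: 3, -10: 21, 60: 3, 70: 53, 80: 26}
 upper tip x [-9.  -4.7  0. ] y [-4.1  0.4  4.8] z [128.3 133.5 140.1] n 22
gap 12.77578947368421
12.0833 [ 491.31174196 -302.9657412   225.88516013] [-0.44981763 -0.61640241 -0.28812954]
[244, 244, 244, 244, 244, 244, 238, 202, 150, 130, 129, 150, 204, 238, 244, 244, 244, 244, 244, 244, 244, 244, 244, 244, 244]
```

>>> {"method": "send_rows", "body": {"rows": [{"x": 2.3, "y": -1.9, "z": -1, "roll": 1, "claw": 0.6}, {"x": 4.6, "y": -3.7, "z": -3, "roll": 1, "claw": 0.6}, {"x": 4.6, "y": -3.7, "z": -5, "roll": 1, "claw": 0.6}, {"x": 4.6, "y": -3.7, "z": -5, "roll": 1, "claw": 0.6}, {"x": 4.6, "y": -3.7, "z": -5, "roll": 1, "claw": 0.6}]}}

```text
clock: 12.5
eef_pos: [537.7, -329.6, 173.0]
tool_rot: [3.141, -0.006, 2.653]
force: [-1.0, -0.2, 0.3]
width: 34.0
```

```bash
python3 - <<'E'
from h import *
s=ctrl.read_state();print(s["clock"],s["eef_pos"],s["tool_rot"],s["width"])
E
```

```text
12.5 [ 537.71119442 -329.58084668  173.02628728] [ 3.14094234 -0.0056669   2.65311504] 34.03472254790075
```

>>> {"method": "send_rows", "body": {"rows": [{"x": 0, "y": -1.1, "z": -1, "roll": 0, "claw": 0.6}, {"x": 0, "y": -1.1, "z": -3, "roll": 0, "claw": 0.6}, {"x": 0, "y": -1.1, "z": -3, "roll": 0, "claw": 0.6}, {"x": 0, "y": -1.1, "z": -3, "roll": 0, "claw": 0.6}, {"x": 0, "y": -1.1, "z": -3, "roll": 0, "claw": 0.6}]}}

```text
clock: 12.92
eef_pos: [539.9, -342.5, 145.4]
tool_rot: [3.141, 0.001, 2.653]
force: [-0.4, -0.2, 0.2]
width: 34.1
```

```bash
python3 - <<'E'
from h import *
s=ctrl.read_state();print(s["clock"],s["eef_pos"],s["tool_rot"],s["width"])
im,d=ctrl.get_image("side");cv2.imwrite("pics/s3.png",cv2.resize(im[210:360,340:490],(600,600),interpolation=cv2.INTER_CUBIC))
E
```

```text
12.9167 [ 539.9087619  -342.50240748  145.40352937] [3.14146313e+00 1.05861981e-03 2.65257973e+00] 34.114633209252325
```

View pics/s3.png

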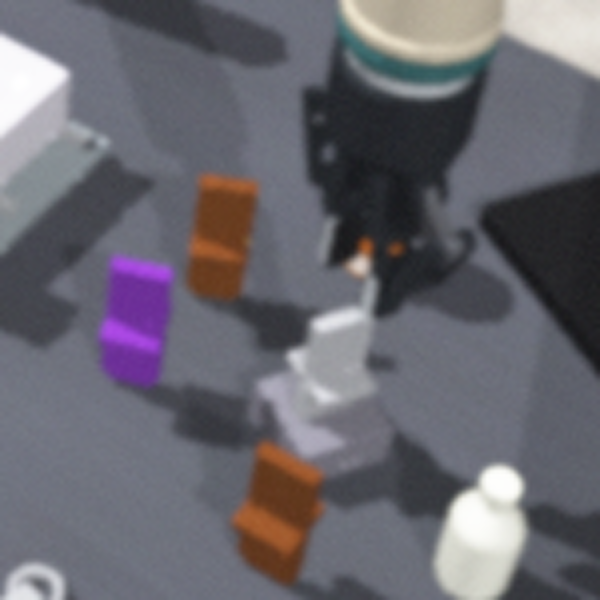

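>>> {"method": "send_rows", "body": {"rows": [{"x": -0.2, "y": 0.1, "z": -1, "roll": 0, "claw": 0.6}, {"x": -0.2, "y": 0.1, "z": -3, "roll": 0, "claw": 0.6}, {"x": -0.2, "y": 0.1, "z": -5, "roll": 0, "claw": 0.6}, {"x": -0.2, "y": 0.1, "z": -5.8, "roll": 0, "claw": 0.6}, {"x": -0.2, "y": 0.1, "z": -5.8, "roll": 0, "claw": 0.6}]}}

```text
clock: 13.38
eef_pos: [536.3, -340.3, 84.2]
tool_rot: [3.141, -0.004, 2.653]
force: [1.2, 0.1, 0.6]
width: 34.0
```

>>> {"method": "send_rows", "body": {"rows": [{"x": 0, "y": 0, "z": 0, "roll": 0, "claw": 0.6}, {"x": 0, "y": 0, "z": 0, "roll": 0, "claw": 0.75}, {"x": 0, "y": 0, "z": 0, "roll": 0, "claw": 0.8}]}}

```text
clock: 13.63
eef_pos: [538.4, -341.9, 87.5]
tool_rot: [-3.141, 0.002, 2.652]
force: [0.6, -0.4, -0.1]
width: 17.2
```

Close fully, then lift a little.

>>> {"method": "send_rows", "body": {"rows": [{"x": 0, "y": 0, "z": 0, "roll": 0, "claw": 0.9}, {"x": 0, "y": 0, "z": 0, "roll": 0, "claw": 1}, {"x": 0, "y": 0, "z": 0, "roll": 0, "claw": 1}, {"x": 0, "y": 0, "z": 0, "roll": 0, "claw": 1}]}}

```text
clock: 13.97
eef_pos: [538.5, -341.6, 87.5]
tool_rot: [3.141, 0.002, 2.653]
force: [-0.6, 0.5, 6.1]
width: 9.3
```

>>> {"method": "send_rows", "body": {"rows": [{"x": 0, "y": 0, "z": 0.5, "roll": 0, "claw": 1}, {"x": 0, "y": 0, "z": 1.5, "roll": 0, "claw": 1}, {"x": 0, "y": 0, "z": 3, "roll": 0, "claw": 1}, {"x": 0, "y": 0, "z": 5, "roll": 0, "claw": 1}, {"x": 0, "y": 0, "z": 7.5, "roll": 0, "claw": 1}]}}

```text
clock: 14.38
eef_pos: [536.3, -340.7, 161.2]
tool_rot: [-3.142, -0.004, 2.652]
force: [0.2, 0.1, -1.5]
width: 9.1
```

>>> {"method": "send_rows", "body": {"rows": [{"x": 0, "y": 0, "z": 3, "roll": 0, "claw": 1}, {"x": 0, "y": 0, "z": 6, "roll": 0, "claw": 1}, {"x": 0, "y": 0, "z": 8, "roll": 0, "claw": 1}, {"x": 0, "y": 0, "z": 9, "roll": 0, "claw": 1}, {"x": 0, "y": 0, "z": 9, "roll": 0, "claw": 1}]}}

```text
clock: 14.8
eef_pos: [538.5, -342.1, 254.1]
tool_rot: [-3.141, 0.004, 2.652]
force: [0.3, -0.2, -1.8]
width: 9.3
```

>>> {"method": "send_rows", "body": {"rows": [{"x": 0.5, "y": 2.5, "z": 0, "roll": 4, "claw": 1}, {"x": 1.1, "y": 6, "z": 0, "roll": 10, "claw": 1}, {"x": 1.7, "y": 9.6, "z": 0, "roll": 16, "claw": 1}, {"x": 2.4, "y": 13.2, "z": 0, "roll": 22, "claw": 1}, {"x": 3, "y": 16.8, "z": 0, "roll": 28, "claw": 1}]}}

```text
clock: 15.22
eef_pos: [566.5, -171.4, 249.4]
tool_rot: [3.141, -0.003, -3.137]
force: [0.6, 0.7, -1.2]
width: 9.3
```

>>> {"method": "send_rows", "body": {"rows": [{"x": 0.6, "y": 3.7, "z": 0, "roll": 2, "claw": 1}, {"x": 1.3, "y": 7.4, "z": 0, "roll": 2, "claw": 1}, {"x": 1.9, "y": 11.1, "z": 0, "roll": 2, "claw": 1}, {"x": 2.6, "y": 14.7, "z": 0, "roll": 2, "claw": 1}, {"x": 3.2, "y": 17.5, "z": 0, "roll": 2, "claw": 1}]}}

```text
clock: 15.63
eef_pos: [598.4, 5.6, 249.3]
tool_rot: [3.14, -0.004, -3.104]
force: [0.1, -0.3, -1.4]
width: 9.2
```

>>> {"method": "send_rows", "body": {"rows": [{"x": 0.1, "y": 1.5, "z": -1, "roll": 0, "claw": 1}, {"x": 0.2, "y": 2.4, "z": -3, "roll": 0, "claw": 1}, {"x": 0.2, "y": 2.4, "z": -5, "roll": 0, "claw": 1}, {"x": 0.2, "y": 2.4, "z": -5, "roll": 0, "claw": 1}, {"x": 0.2, "y": 2.4, "z": -5, "roll": 0, "claw": 1}]}}

```text
clock: 16.05
eef_pos: [599.8, 25.2, 199.1]
tool_rot: [-3.141, -0.006, -3.107]
force: [1.2, 1.1, -0.3]
width: 9.1
```

>>> {"method": "send_rows", "body": {"rows": [{"x": 0, "y": 0, "z": 0, "roll": 0, "claw": 1}, {"x": 0, "y": 0, "z": 0, "roll": 0, "claw": 1}]}}

```text
clock: 16.22
eef_pos: [602.3, 24.9, 202.1]
tool_rot: [-3.141, 0.001, -3.108]
force: [0.6, -0.4, -0.8]
width: 9.0
```

```bash
python3 - <<'E'
from h import *
for c,o in(("side",(481.5,17.6)),("top",(483,20.8))):
    im,d=ctrl.get_image(c);cv2.imwrite(f"pics/{c}4.png",im);np.save(c+"4.npy",d)
    P=toclamp(cloud(c,d),o);z=P[...,2]
    m=(d>0)&(abs(P[...,0]-120)<30)&(abs(P[...,1])<30)&(z>100)&(z<200)
    p=P[m];print(c,len(p))
    for lo in range(110,200,6):
        q=p[(p[:,2]>=lo)&(p[:,2]<lo+6)]
        if len(q)>3: print(lo,len(q),"x",np.round(np.percentile(q[:,0],[3,50,97]),1),"y",np.round(np.percentile(q[:,1],[3,50,97]),1))
a=cv2.resize(cv2.imread("pics/side4.png")[140:290,240:390],(600,600),interpolation=cv2.INTER_CUBIC);cv2.imwrite("pics/s4.png",a)
s=ctrl.read_state();print(s["eef_pos"])
E
```

```text
side 290
116 7 x [107.5 113.  127.6] y [-1.7 -1.1  1.4]
122 13 x [100.7 117.4 137.2] y [-3.7 -1.8  2.9]
128 18 x [100.8 111.7 133.2] y [-5.  -3.5  4. ]
134 20 x [101.2 117.3 136.7] y [-5.  -3.2  1.1]
140 18 x [100.3 116.1 134.8] y [-4.3 -2.4  2.9]
146 18 x [101.3 109.1 134.6] y [-4.9 -3.   3.3]
152 7 x [ 99.1 103.5 112.1] y [-5.9 -3.7  2.7]
158 9 x [ 99.8 102.2 109.3] y [-4.7 -2.   6.3]
164 20 x [100.2 103.2 127.8] y [-18.5  -3.   21.3]
170 66 x [101.1 110.2 134.7] y [-18.7  -8.6  20.2]
176 45 x [ 99.8 116.5 134.5] y [-19.6  -5.   14.7]
182 13 x [101.1 104.7 114.3] y [-4.9 -2.5  5.8]
188 17 x [ 99.5 108.  118.6] y [-10.1  -3.6   6.5]
194 19 x [101.1 109.7 122.5] y [-16.   -3.8   6.1]
top 0
[602.26821938  25.08944026 202.30265118]
```

View pics/s4.png

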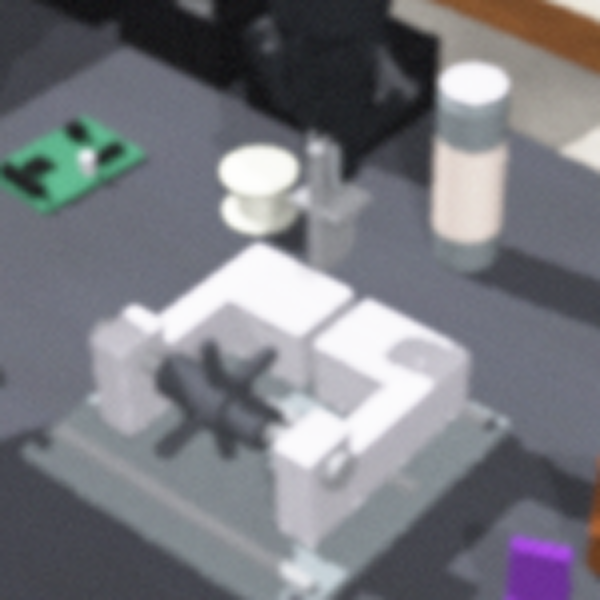

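>>> {"method": "send_rows", "body": {"rows": [{"x": 0.05, "y": 0, "z": -1, "roll": 0, "claw": 1}, {"x": 0.05, "y": 0, "z": -2, "roll": 0, "claw": 1}, {"x": 0.05, "y": 0, "z": -3, "roll": 0, "claw": 1}, {"x": 0.05, "y": 0, "z": -4, "roll": 0, "claw": 1}, {"x": 0.05, "y": 0, "z": -4.3, "roll": 0, "claw": 1}]}}

```text
clock: 16.73
eef_pos: [600.7, 25.5, 155.7]
tool_rot: [-3.141, -0.004, -3.107]
force: [0.1, -0.3, -2.3]
width: 9.5
```

>>> {"method": "send_rows", "body": {"rows": [{"x": 0, "y": 0, "z": 0, "roll": 0, "claw": 1}, {"x": 0, "y": 0, "z": 0, "roll": 0, "claw": 1}]}}

```text
clock: 16.9
eef_pos: [602.1, 25.7, 157.8]
tool_rot: [-3.142, -0.001, -3.107]
force: [0.0, -0.4, -0.6]
width: 9.3
```

```bash
python3 - <<'E'
from h import *
for c,o in(("side",(481.5,17.6)),):
  A=[]
  for i in range(3):
    im,d=ctrl.get_image(c)
    P=toclamp(cloud(c,d),o);z=P[...,2];A.append(P[d>0])
  p=np.vstack(A);p=p[(abs(p[:,0]-120)<25)&(abs(p[:,1])<30)&(p[:,2]>74)&(p[:,2]<160)]
  for lo in range(74,152,6):
        q=p[(p[:,2]>=lo)&(p[:,2]<lo+6)]
        if len(q)>3: print(lo,len(q),"x",np.round(np.percentile(q[:,0],[3,50,97]),1),"y",np.round(np.percentile(q[:,1],[3,50,97]),1))
cv2.imwrite("pics/s5.png",cv2.resize(im[165:265,265:365],(600,600),interpolation=cv2.INTER_CUBIC))
s=ctrl.read_state();print(s["eef_pos"],s["force"])
E
```

```text
74 28 x [104.8 115.1 132.9] y [-2.6 -0.4  4.2]
80 36 x [100.1 112.9 136. ] y [-3.8 -2.1  6.2]
86 53 x [100.4 113.8 137.5] y [-4.  -2.2  5.1]
92 53 x [ 99.6 116.  136.9] y [-4.6 -2.4  5.7]
98 51 x [ 99.5 110.8 136.6] y [-4.5 -2.6  4.8]
104 42 x [100.  107.  131.3] y [-5.8 -2.4  2.9]
110 21 x [100.4 102.9 112.3] y [-3.7 -0.4  5.9]
116 22 x [ 98.8 101.8 105.6] y [-5.  -1.4  7. ]
122 70 x [100.2 103.  130.8] y [-18.7  -7.5  21.2]
128 242 x [100.6 112.4 134.8] y [-19.1  -7.   20.5]
134 60 x [100.6 111.4 135.1] y [-16.9  -3.3   4.8]
140 40 x [100.  104.5 117.1] y [-8.2 -2.1  4.5]
146 36 x [ 99.8 107.8 116.5] y [-11.2  -2.4   7.8]
[602.63407612  25.69639354 158.74721906] [ 0.02126247 -0.13832498 -1.14362286]
```

View pics/s5.png

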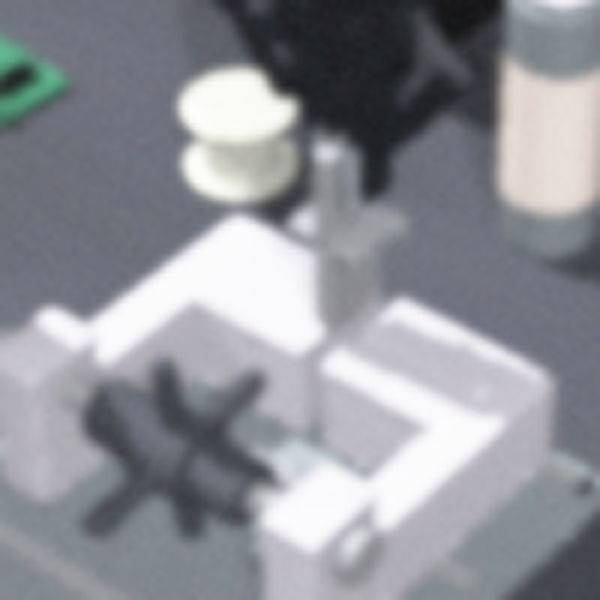

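>>> {"method": "send_rows", "body": {"rows": [{"x": 0, "y": -0.08, "z": 0, "roll": 0, "claw": 1}, {"x": 0, "y": -0.08, "z": -0.3, "roll": 0, "claw": 1}, {"x": 0, "y": -0.08, "z": -0.6, "roll": 0, "claw": 1}, {"x": 0, "y": -0.08, "z": -0.9, "roll": 0, "claw": 1}, {"x": 0, "y": -0.08, "z": -1.2, "roll": 0, "claw": 1}]}}

```text
clock: 17.47
eef_pos: [602.1, 24.9, 145.9]
tool_rot: [3.142, -0.0, -3.107]
force: [0.2, -1.1, -1.5]
width: 9.2
```

>>> {"method": "send_rows", "body": {"rows": [{"x": 0, "y": 0, "z": -0.3, "roll": 0, "claw": 1}, {"x": 0, "y": 0, "z": -0.6, "roll": 0, "claw": 1}, {"x": 0, "y": 0, "z": -0.6, "roll": 0, "claw": 1}]}}

```text
clock: 17.72
eef_pos: [601.6, 24.8, 139.4]
tool_rot: [-3.142, -0.001, -3.107]
force: [0.4, 0.0, -2.6]
width: 9.7
```

>>> {"method": "send_rows", "body": {"rows": [{"x": 0, "y": 0, "z": -0.5, "roll": 0, "claw": 1}, {"x": 0, "y": 0, "z": -1.0, "roll": 0, "claw": 1}, {"x": 0, "y": 0, "z": -1.5, "roll": 0, "claw": 1}, {"x": 0, "y": 0, "z": -2.0, "roll": 0, "claw": 1}, {"x": 0, "y": 0, "z": -2.5, "roll": 0, "claw": 1}]}}

```text
clock: 18.13
eef_pos: [602.0, 24.8, 114.6]
tool_rot: [-3.142, -0.0, -3.107]
force: [-0.0, -0.4, -1.0]
width: 8.9
```

>>> {"method": "send_rows", "body": {"rows": [{"x": 0, "y": 0, "z": -0.3, "roll": 0, "claw": 1}, {"x": 0, "y": 0, "z": -0.6, "roll": 0, "claw": 1}, {"x": 0, "y": 0, "z": -0.8, "roll": 0, "claw": 1}, {"x": 0, "y": 0, "z": -0.8, "roll": 0, "claw": 1}]}}

```text
clock: 18.47
eef_pos: [602.0, 24.8, 106.8]
tool_rot: [-3.142, -0.001, -3.107]
force: [0.1, 0.7, -1.4]
width: 9.4
```

>>> {"method": "send_rows", "body": {"rows": [{"x": 0, "y": 0, "z": -0.2, "roll": 0, "claw": 1}, {"x": 0, "y": 0, "z": -0.4, "roll": 0, "claw": 1}, {"x": 0, "y": 0, "z": -0.4, "roll": 0, "claw": 1}]}}

```text
clock: 18.72
eef_pos: [602.0, 24.8, 103.0]
tool_rot: [-3.142, -0.0, -3.107]
force: [0.0, 0.8, -1.6]
width: 8.9
```

>>> {"method": "send_rows", "body": {"rows": [{"x": 0, "y": 0, "z": -0.1, "roll": 0, "claw": 1}, {"x": 0, "y": 0, "z": -0.1, "roll": 0, "claw": 1}]}}

```text
clock: 18.88
eef_pos: [602.1, 24.8, 102.2]
tool_rot: [3.142, -0.0, -3.107]
force: [0.1, -0.0, -1.8]
width: 9.4
```

>>> {"method": "send_rows", "body": {"rows": [{"x": 0, "y": 0, "z": -0.1, "roll": 0, "claw": 1}, {"x": 0, "y": 0, "z": -0.1, "roll": 0, "claw": 1}]}}

```text
clock: 19.05
eef_pos: [602.3, 24.9, 101.5]
tool_rot: [3.142, 0.0, -3.107]
force: [0.0, -0.0, 1.2]
width: 9.0
```

>>> {"method": "send_rows", "body": {"rows": [{"x": 0, "y": 0, "z": -0.1, "roll": 0, "claw": 1}, {"x": 0, "y": 0, "z": -0.1, "roll": 0, "claw": 1}]}}

```text
clock: 19.22
eef_pos: [602.3, 24.9, 101.5]
tool_rot: [3.142, 0.001, -3.107]
force: [-2.1, 0.4, 8.4]
width: 8.6
```

>>> {"method": "send_rows", "body": {"rows": [{"x": 0, "y": 0, "z": 0.1, "roll": 0, "claw": 0.9}, {"x": 0, "y": 0, "z": 0.1, "roll": 0, "claw": 0.8}, {"x": 0, "y": 0, "z": 0.1, "roll": 0, "claw": 0.6}, {"x": 0, "y": 0, "z": 0.1, "roll": 0, "claw": 0.6}, {"x": 0, "y": 0, "z": 0.1, "roll": 0, "claw": 0.6}]}}

```text
clock: 19.63
eef_pos: [602.2, 24.8, 101.1]
tool_rot: [-3.142, -0.0, -3.107]
force: [0.6, 0.3, -0.0]
width: 34.1
```

>>> {"method": "send_rows", "body": {"rows": [{"x": 0, "y": 0, "z": 0.5, "roll": 0, "claw": 0.6}, {"x": 0, "y": 0, "z": 2, "roll": 0, "claw": 0.6}, {"x": 0, "y": 0, "z": 4.5, "roll": 0, "claw": 0.6}, {"x": 0, "y": 0, "z": 8, "roll": 0, "claw": 0.6}, {"x": 0, "y": 0, "z": 12, "roll": 0, "claw": 0.6}]}}

```text
clock: 20.05
eef_pos: [600.8, 24.8, 221.3]
tool_rot: [-3.141, -0.004, -3.107]
force: [1.0, 0.6, 0.2]
width: 33.9
```

>>> {"method": "send_rows", "body": {"rows": [{"x": 0, "y": -4, "z": 2, "roll": 0, "claw": 0.6}, {"x": 0, "y": -8, "z": 2, "roll": 0, "claw": 0.6}, {"x": 0, "y": -12, "z": 2, "roll": 0, "claw": 0.6}, {"x": 0, "y": -16, "z": 2, "roll": 0, "claw": 0.6}, {"x": 0, "y": -20, "z": 2, "roll": 0, "claw": 0.6}]}}

```text
clock: 20.47
eef_pos: [601.9, -177.1, 242.1]
tool_rot: [-3.141, 0.001, -3.107]
force: [1.2, 0.6, 0.5]
width: 34.1
```

```bash
python3 - <<'E'
from h import *
im,d=ctrl.get_image("side");measure("side",d,(481.5,17.6))
im2,d2=ctrl.get_image("top");measure("top",d2,(483,20.8))
s=ctrl.read_state();print(s["clock"],s["eef_pos"],s["force"])
cv2.imwrite("pics/s6.png",np.hstack([cv2.resize(im[160:280,250:370],(400,400),interpolation=3-1),cv2.resize(im2[180:300,245:365],(400,400),interpolation=2)]))
for c,dd,o in(("side",d,(481.5,17.6)),("top",d2,(483,20.8))):
  P=toclamp(cloud(c,dd),o);z=P[...,2];m=(dd>0)&(abs(P[...,0]-120)<35)&(abs(P[...,1])<35)
  for lo,hi in((72,84),(115,135)):
    q=P[m&(z>lo)&(z<hi)]; print(c,lo,len(q),"x",np.round(np.percentile(q[:,0],[3,50,97]),1),"y",np.round(np.percentile(q[:,1],[3,50,97]),1),"z",np.round(np.percentile(q[:,2],[3,50,97]),1))
E
```

```text
side jaw L y [ 8.8 56.3 89.1] x [ 88.8 113.9 149.8] R y [-88.3 -50.5  -5.4] x [ 89.4 118.  150.4]
 edges L/R 12.3 -5.9 raw gap 18.2
 endblock 1 x [-39.1  -0.4  22.4] y [ 68.2  82.4 307.3]
 endblock -1 x [-20.3   2.4  22.3] y [-264.9  -87.4  -65.6]
 spoke pts r,ang deg
{-110: 10, -100: 35, -90: 9, -20: 11, -10: 31, 0: 3, 70: 14, 80: 30, 170: 21}
 upper tip x [-9.  -5.5  0.8] y [-4.2 -0.8  4.7] z [109.2 120.7 132.6] n 39
top jaw L y [10.3 52.1 89. ] x [ 89.9 120.  149.8] R y [-88.8 -53.1  -9.7] x [ 89.6 119.2 149.5]
 edges L/R 18.8 -19.6 raw gap 38.4
 endblock 1 x [-20.5   0.8  22.5] y [ 67.4  82.9 105.9]
 endblock -1 x [-19.8   2.4  20.8] y [-482.7  -84.9  -67. ]
 spoke pts r,ang deg
{-100: 34, -90: 40, -80: 5, -10: 22, 60: 4, 70: 56, 80: 24}
 upper tip x [-9.2 -4.5 -0.3] y [-4.1  0.4  4.8] z [130.5 134.2 137.9] n 22
20.5667 [ 600.34793712 -185.94761026  241.63624541] [-0.36717703  0.37932566  0.00634529]
side 72 99 x [100.2 112.3 134.1] y [-18.6  -5.5  18.5] z [72.4 75.1 82.8]
side 115 48 x [101.2 119.5 136.5] y [-5.1 -1.3  5.6] z [116.  120.4 122.8]
top 72 289 x [ 93.7 118.3 145.9] y [-30.2  -6.9  31.3] z [72.2 76.5 82.1]
top 115 75 x [100.7 115.1 134.9] y [-6.  -1.4  3.2] z [118.  124.  127.3]
```

View pics/s6.png

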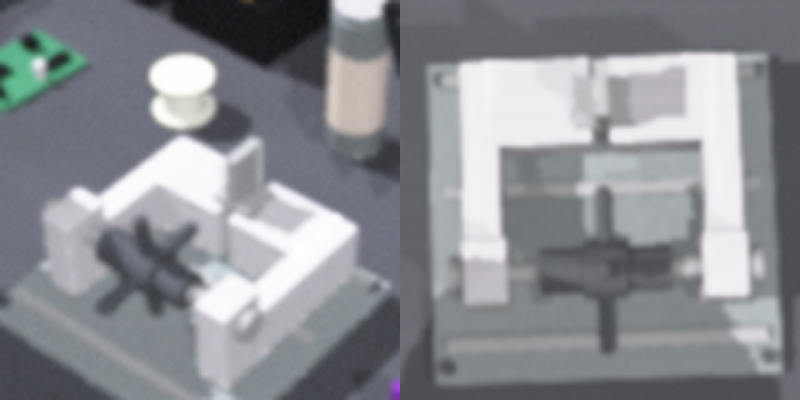

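```bash
python3 -c "
from cell import ctrl
print(ctrl.finish_job())"
```

```text
the job is handed in; nothing more can be done
None
```

I closed the jaws to a gap of about 13.2 mm. I then put the thin gauge upright in the gap with its shoulders on the jaw tops, and handed the job in at about 20.6 s of the 72 s allowed.

- **Turning:** four pushes on the upper spoke took the gap to about 10.9 mm, because I had first read the starting gap as 25 mm when it was about 22 mm. A pixel count in the depth image showed the error. I turned the sleeve back about 70° before touching the gauge.
- **Gap checks disagree slightly:** the spoke angle gives 13.2–13.3 mm and the depth pixel count 12.8 mm. The distance between the end blocks read about 14.5 mm, and the same measurement also read about 1.4 mm high before I started. A coarse edge-to-edge measurement gave 15.7 mm. I trusted the first two, which sit well inside 13 ± 2 mm.
- **Gauge:** contact came at the tool height expected for shoulders on the jaws. After release the grip top stood at about 124 mm, as it should. The gauge spans x 100–136 mm in the clamp's axes, inside the jaws' 90–150 mm. The spoke angle had not changed.
- **Rest of the bench:** I saw no sign that the thick gauge, look-alikes or bystanders had moved, but I did not measure them again at the end. The arm was clear of everything when I handed in.

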